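File two stone coasters into the slotted rack

ROBOT

A 6-joint arm with a two-finger parallel gripper is mounted at the origin on the work surface. World frame = base frame: x ahead of the robot, y to its left, z up, the work surface at z = 0. Lengths are in m, angles in rad, forces in N, time in s.
With the tool pointing down it reaches from about 0.35 to 0.85 m from the base axis. Payload 8.1 kg.
Tool frame: the origin (TCP) lies between the finger pads; the fingertips stand 14 mm ahead of it and the grasp point (between the pads) lies 5 mm behind it (ctrl.nose_length is the distance from the TCP to the fingertips, in m); z points along the fingers, y is the line along which they close (so a half turn about z gives the same grasp; the last joint's range is limited). The gripper opens to 93 mm and grips with 3 to 60 N. Pads are 15 mm wide; open, the fingers measure 128 mm over their backs; the gripper's body (75 mm by 188 mm) begins 65 mm behind the grasp point.
Start: joints at [1.23, 0.13, 1.488, -0, 1.523, -0.085], TCP at [0.152, 0.58, 0.233] pointing down, gripper open.
Joint ranges: [-2.96, 2.96], [-0.89, 2.26], [0.02, 2.5], [-1.34, 4.48], [0, 2.73], [-2.66, 2.66]. Speed limits (rad/s): [2.39, 2.39, 2.79, 3.14, 3.14, 3.14].

INTERFACE

Orientations are given as [roll, pitch, yaw] about the fixed x, y, z axes, in that order (R = Rz(yaw) Ry(pitch) Rx(roll)).
In Python, from station import status, grab_frame, workorder, ctrl gives the robot as it stands.
- The arm moves only by the tool drive_tool, never from a script. Its arguments are lists of equal length, an entry for each row: "travel": the shift along the world's x, y, z in m, a list of three; "rotation": the turn, a rotation vector about the world's x, y, z in rad, a list of three; "fingers": the finger opening in m, from 0 to 0.093. In form: {"travel": [[x, y, z], ...], "rotation": [[rx, ry, rz], ...], "fingers": [fingers, ...]}. A call has 1 to 20 rows; each row is the pose to reach, as a shift and turn from the pose commanded when the call began; what a row does not reach only later rows make up. A row lasts 1/10 s, in which the tool goes at most 50 mm and 8.59 degrees, less where a joint would pass 70% of its speed; a pose out of reach is approached as far as the arm can. A call with a gripper value outside its range is refused whole. The fingers move at their own pace and stop on an object; the grip force is fixed at half the most. Time passes only in rows, so rows that repeat a pose let the fingers close. It gives the time, the measured TCP pose, the force, the opening and the grip force at its end, in the units of the state.
- status.get_state(): the state, without advancing time (a new reading comes with each control period).
- grab_frame(name): name is "scene" or "side" or "wrist"; returns a dict with "image" (420x560x3 uint8, red, green, blue), "z_map" (420x560 float32, m along the optical axis (not along the pixel's ray), 0 where there is no reading), "mtx" (3x3 intrinsics, pixels), "pose" (4x4, takes a point from camera to world coordinates); the wrist camera has in their place "mount" (4x4, takes a point from camera to tool coordinates, whose origin is the TCP and whose axes are the flange's). Camera axes: x right, y down, z forward; pixel columns grow to the right and rows downward; lengths in m; the calibration is good to about 2 mm. The wrist camera is an equidistant fisheye: a pixel r from the principal point sees the ray r / f radians off the axis. A picture is of the moment at which its call begins: read the wrist's pose just before it.
- workorder.close_job(): hands the job in; it is judged then, once.
The state is a dict: "t": time; "joint_pos": joint angles; "joint_velocities": joint speeds; "tau": joint torques, N m; "eef_pos": TCP position; "tool_rot": TCP orientation; "contact_force": force on the tool from outside, world axes, zero at the start; "wrist_torque": the same for the moment, N m; "finger_gap": finger opening in m; "grip_force": force on a finger pad.
Only numpy, scipy, OpenCV 4.12 (cv2) and the standard library are available. Lean on these libraries where they do the work, as an engineer would, in place of code of your own. Each camera call takes 0.05 s, during which the arm holds its last target. There are 200 camera calls.

TASK

Slide both stone coasters flat across the shelf into the steel rack, one to a slot, each into the slot whose height suits its thickness, and push each gently until it is fully home against the back of its slot. The three slots differ in clear height and change places from day to day, and one is too low for either coaster, so find out which is which. Leave the breakfast things alone.

Things in the scene. Friction and masses are not known exactly. Their poses are not given: they have to be found in the camera images.
- rack: Fixed steel rack on the shelf, 372 mm wide (y), 82 deep, 30 high: three low slots side by side, open at the front and roofed by steel grilles. Origin at shelf level, middle of the line of mouths; x points into the slots, y left along the rack, z up. Slot centres at y = -120, 0, +120 mm; each 108 mm wide, walls 12 mm, solid back stop at x = 70 mm, floor is the shelf.
- slot_left (a point): Middle of the mouth of the slot at y = +120 mm, at shelf level; axes as the rack's. The walls between slots end in pointed noses reaching to x = -25 mm, which guide a part up to about 7 mm off centre.
- slot_mid (a point): Middle of the mouth of the middle slot, at shelf level; axes as the rack's. Grilles: each is 10 mm thick with a solid front strip from x = 0 to 22 mm over the whole slot, then bars running back. Undersides 4.5, 9.5 and 15.5 mm above the shelf (tops 14.5, 19.5, 25.5 mm); which slot has which differs at every start and is not told: feel or look.
- slot_right (a point): Middle of the mouth of the slot at y = -120 mm, at shelf level; axes as the rack's. A coaster fully home has its centre at x = 20 mm and stands out 30 mm in front of the mouth.
- thick_coaster: Loose square marble coaster, 100 x 100 x 13 mm, about 0.33 kg, flat on the shelf; origin at the centre of its underside, z up, x and y along its edges. Too wide to grip: push or drag it. It passes only under the 15.5 mm grille. One coaster starts in front of the rack, the other in front and beyond the rack's left (+y) end, either way round.
- thin_coaster: Loose square marble coaster, 100 x 100 x 7 mm, about 0.18 kg, flat on the shelf; origin at the centre of its underside, z up, x and y along its edges. Too wide to grip. Its slot is the one under the 9.5 mm grille; under the 15.5 mm grille it would take the thick coaster's place.
- jam_jar: Bystander on the oak board to the right: glass jam jar, diameter 68 mm, height 85 mm, origin under its centre.
- cup: Bystander on the oak board: stoneware cup, diameter 80 mm, height 80 mm, origin under its centre.
- toast_rack: Bystander on the oak board: wire toast rack, 150 x 70 x 72 mm, origin under its centre.
- side_plate: Bystander left of and behind the rack: melamine side plate, diameter 170 mm, height 16 mm, origin under its centre.
- egg_cup: Bystander behind the rack: small egg cup, diameter 46 mm, height 50 mm, origin under its centre.
- teaspoon: Bystander near the robot on its right: teaspoon, 140 mm long, lying flat.
- ceramic_jar: Bystander at the left: lidded ceramic jar, diameter 110 mm, height 158 mm, origin under its centre.
Mind the look-alikes: they are no part of the job. Leave any orange look-alike of the thick_coaster alone. Leave any black look-alike of the thin_coaster alone.

How it is judged:
By the outcome, as a careful person would: the job done as asked, in the order asked, and still so for the second after the job is handed in, with the robot touching nothing.
It also fails if it takes over 72 s, if anything falls off the work surface, if the arm or the gripper's body presses on something with over 40 N, if the wrist force passes 120 N, or if a joint passes its speed limit or range.

## Working session

There is one attempt and no reset: what is moved stays moved. The work goes in short steps, Python scripts to look and compute and a tool call to move; the robot and the scene stay as the last step left them, time stands still between calls to the robot, and variables do not carry over. Pictures are saved under pics/ and viewed, at most 10 in all, crops included, and the job is handed in when it is done.

Besides the shell and the picture viewer there is one more tool, called after ">>>" as name(argument=value, ...), one argument or row to a line, values as JSON. drive_tool: Moves the arm, as the interface text tells. Its arguments: {"type":"object","properties":{"travel":{"type":"array","items":{"type":"array","items":{"type":"number"}}},"rotation":{"type":"array","items":{"type":"array","items":{"type":"number"}}},"fingers":{"type":"array","items":{"type":"number"}}},"required":["travel","rotation","fingers"]}

```bash
mkdir -p pics; ls
python3 - <<'E'
from station import status, grab_frame
import cv2, numpy as np
for n in ["scene","side"]:
    f=grab_frame(n); cv2.imwrite(f"pics/{n}0.png",f["image"][:,:,::-1]); np.savez(f"pics/{n}0.npz",**f)
    print(n,f["mtx"].round(1).tolist(),f["pose"].round(3).tolist())
s=status.get_state();print(s)
E
```

```text
pics
scene [[440.9, 0.0, 272.9], [0.0, 440.9, 218.3], [0.0, 0.0, 1.0]] [[-0.537, 0.635, -0.555, 1.29], [0.844, 0.409, -0.348, 0.441], [0.006, -0.655, -0.755, 1.019], [0.0, 0.0, 0.0, 1.0]]
side [[508.7, 0.0, 278.1], [0.0, 508.7, 213.3], [0.0, 0.0, 1.0]] [[0.938, 0.212, -0.275, 1.037], [0.347, -0.578, 0.738, -1.195], [-0.003, -0.788, -0.616, 1.039], [0.0, 0.0, 0.0, 1.0]]
{'t': 0.1, 'joint_pos': array([ 1.22959263e+00,  1.31088465e-01,  1.48916690e+00,  2.89805080e-06,
        1.52297910e+00, -8.53967818e-02]), 'joint_velocities': array([-0.00075674, -0.00277195, -0.00353212,  0.0002673 , -0.0002122 ,
        0.00149625]), 'tau': array([ 1.12833099e-03, -5.61348224e+01, -4.93093014e+01,  7.70235853e-02,
        2.93144106e-02, -4.12093084e-05]), 'eef_pos': array([0.15162923, 0.580026  , 0.23169254]), 'tool_rot': array([-3.13995707e+00, -1.42919203e-04,  2.88578548e+00]), 'contact_force': array([ 0.21053796, -0.3876394 , -0.22931329]), 'wrist_torque': array([ 0.03844366,  0.0345711 , -0.04199321]), 'grip_force': 0.0, 'finger_gap': 0.09342765216739299}
```

View pics/scene0.png

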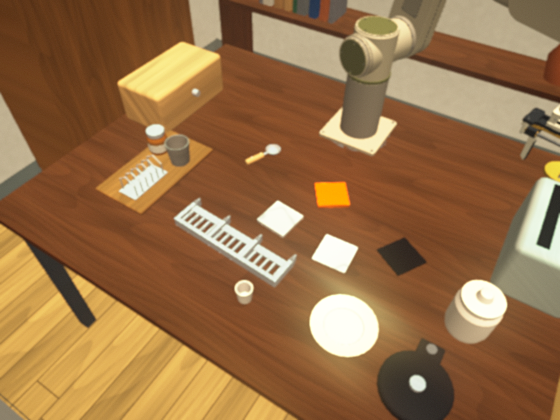

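View pics/side0.png

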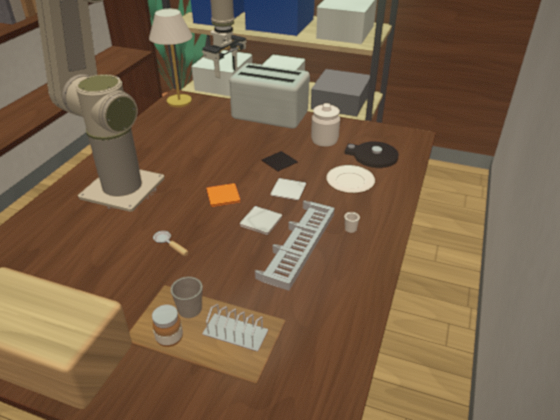

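The scene shows two white coasters, at px (280,218) in front of the rack and (335,253) by its left end. The orange (332,194) and black (402,256) look-alikes are to be left alone. The rack runs from (190,212) to (280,270). The side view agrees.

```bash
cat > h.py <<'E'
import numpy as np, cv2
def pts(f):
    z=f["z_map"]; v,u=np.indices(z.shape); K=f["mtx"]
    P=np.stack([(u-K[0,2])/K[0,0]*z,(v-K[1,2])/K[1,1]*z,z],-1)
    return P@f["pose"][:3,:3].T+f["pose"][:3,3]
def plane(f,uv,h):
    K=f["mtx"];uv=np.asarray(uv,float).reshape(-1,2)
    d=np.c_[(uv-K[:2,2])/[K[0,0],K[1,1]],np.ones(len(uv))]@f["pose"][:3,:3].T
    o=f["pose"][:3,3]; return o+d*((h-o[2])/d[:,2])[:,None]
E
python3 - <<'E'
from h import *
for n,seeds in [("scene",[(280,218),(335,253),(195,215)]),("side",[(262,219),(290,189),(300,240)])]:
    f=dict(np.load(f"pics/{n}0.npz")); P=pts(f)
    hsv=cv2.cvtColor(f["image"],cv2.COLOR_RGB2HSV)
    print(n,"table z",[np.median(P[v-3:v+4,u-3:u+4,2]).round(4) for u,v in ([(300,300),(240,190)] if n=="scene" else [(200,250),(330,300)])])
    m=((hsv[...,1]<90)&(hsv[...,2]>110)).astype(np.uint8)
    k,l,st,c=cv2.connectedComponentsWithStats(m)
    for i in range(1,k):
        if st[i,4]<250: continue
        mm=l==i; q=P[mm]; q=q[np.isfinite(q).all(1)]
        cs,_=cv2.findContours(mm.astype(np.uint8),0,1)
        ct=max(cs,key=cv2.contourArea)[:,0]
        W=plane(f,ct,.010)[:,:2].astype(np.float32)
        r=cv2.minAreaRect(W*1000)
        print(c[i].round(0),st[i,4],"zmed",np.median(q[:,2]).round(4),"zmean",q[:,2].mean().round(4),"xy",np.median(q,0)[:2].round(3),"rect",np.round(r[0],1),np.round(r[1],1),round(r[2],1))
E
```

```text
scene table z [np.float64(-0.0022), np.float64(-0.0022)]
[206.  23.] 1335 zmed -0.4889 zmean -0.4766 xy [-1.163 -1.702] rect [-342.6 -985.9] [540.2 152.4] 39.8
[372.   6.] 609 zmed -0.127 zmean -0.0927 xy [-1.273 -0.468] rect [-949.8 -374.8] [207.2 254.4] 26.2
[493.  27.] 4130 zmed -0.0769 zmean -0.0487 xy [-1.273  0.189] rect [-1140.1   218.9] [594.9 506. ] 89.7
[298.  46.] 3815 zmed -0.5157 zmean -0.4956 xy [-1.272 -0.959] rect [-405.3 -513.8] [682.3 337. ] 89.9
[387.  37.] 980 zmed 0.3678 zmean 0.3657 xy [0.016 0.039] rect [-673.6 -208.2] [324.1 532. ] 72.8
[457. 102.] 8822 zmed -0.4728 zmean -0.3646 xy [-1.269  0.159] rect [-308.3  250.2] [615.7 780.3] 9.4
[ 12. 146.] 1669 zmed -0.5264 zmean -0.505 xy [ 0.48  -1.705] rect [  698.3 -1034. ] [547.3 110.1] 54.5
[359. 134.] 1058 zmed 0.0098 zmean 0.0126 xy [0.057 0.052] rect [2.7 5.6] [222.8 214.6] 89.7
[173. 147.] 510 zmed 0.0686 zmean 0.0691 xy [ 0.504 -0.447] rect [ 454.8 -492.3] [148.8 125.8] 85.1
[142. 180.] 872 zmed 0.0182 zmean 0.0281 xy [ 0.654 -0.452] rect [ 637.4 -479.5] [105.8 163.4] 89.8
[513. 276.] 7958 zmed 0.1314 zmean
[... 1290 characters left out ...]
[226.8 237.1] 0.2
[288. 189.] 577 zmed 0.0051 zmean 0.0084 xy [0.559 0.188] rect [559.8 184.6] [107.1 116. ] 3.8
[296. 246.] 2894 zmed 0.0191 zmean 0.0203 xy [ 0.686 -0.103] rect [677.8 -66. ] [412.4 121.6] 86.1
[260. 220.] 776 zmed 0.011 zmean 0.0139 xy [ 0.536 -0.014] rect [534.2 -10.9] [118.9 111.1] 84.1
[351. 221.] 268 zmed 0.0311 zmean 0.0282 xy [0.816 0.046] rect [813.7  78.5] [ 48.8 104.7] 14.5
[187. 288.] 299 zmed 0.0875 zmean 0.0688 xy [ 0.489 -0.404] rect [ 453.5 -363. ] [86.3 89.9] 46.0
[165. 315.] 495 zmed 0.0976 zmean 0.0928 xy [ 0.498 -0.531] rect [ 447.8 -470.2] [65.1 79.8] 29.2
[235. 329.] 1757 zmed 0.0196 zmean 0.0323 xy [ 0.647 -0.462] rect [ 633.4 -437.6] [172.4 108.3] 0.2
```

Run:
```python
from h import *
for n,t in [("scene",-.0022),("side",-.0012)]:
    f=dict(np.load(f"pics/{n}0.npz")); P=pts(f)
    sel=(P[...,0]>.58)&(P[...,0]<.78)&(abs(P[...,1]+.07)<.26)&(P[...,2]-t>.008)&(P[...,2]-t<.04)&(f["z_map"]>0)
    # drop far things: keep largest blob
    k,l,st,c=cv2.connectedComponentsWithStats(sel.astype(np.uint8)); i=1+np.argmax(st[1:,4]); q=P[l==i]; q[:,2]-=t
    r=cv2.minAreaRect((q[:,:2]*1000).astype(np.float32)); print(n,r,len(q))
    hi=q[q[:,2]>.026]; print("hi z",len(hi))
    best=[]
    for a in np.radians(np.arange(-7,-1,.25)):
        y=-np.sin(a)*q[:,0]+np.cos(a)*q[:,1]; x=np.cos(a)*q[:,0]+np.sin(a)*q[:,1]
        b=np.percentile(x,99)  # sharpness of back edge
        best.append((np.histogram(x,np.arange(.5,.85,.003))[0].max(),np.degrees(a),x,y))
    s,a,x,y=max(best,key=lambda b:b[0]); print("yaw",a,"x pct",np.percentile(x,[.5,5,50,95,99.5]).round(4),"y",np.percentile(y,[.5,99.5]).round(4))
    yc=(np.percentile(y,.5)+np.percentile(y,99.5))/2; x0=np.percentile(x,99.5)-.082
    for s in (.12,0,-.12):
        for lo,hi_ in ((-.005,.005),(.005,.012),(.012,.02)):
            mm=(abs(y-yc-s)<.04)&(x-x0>lo)&(x-x0<hi_); print(s,lo,mm.sum(),np.percentile(q[mm,2],[20,50,80]).round(4) if mm.any() else "")
```

```text
scene ((682.9791870117188, -74.98869323730469), (374.1167907714844, 111.00485229492188), 85.77999114990234) 2808
hi z 1067
yaw -4.0 x pct [0.6347 0.6553 0.698  0.7388 0.7403] y [-0.2115  0.159 ]
0.12 -0.005 51 [0.012  0.0142 0.016 ]
0.12 0.005 60 [0.012  0.0141 0.016 ]
0.12 0.012 66 [0.0129 0.0147 0.0165]
0 -0.005 45 [0.0177 0.0193 0.0214]
0 0.005 51 [0.0176 0.0201 0.0212]
0 0.012 71 [0.0178 0.0194 0.0215]
-0.12 -0.005 44 [0.0234 0.025  0.0264]
-0.12 0.005 49 [0.0244 0.026  0.0281]
-0.12 0.012 64 [0.0226 0.0253 0.0274]
side ((682.9356689453125, -76.68734741210938), (378.4515686035156, 111.28453063964844), 86.53990936279297) 2360
hi z 888
yaw -4.25 x pct [0.6325 0.6461 0.6942 0.7384 0.7397] y [-0.2137  0.1593]
0.12 -0.005 29 [0.0128 0.015  0.0166]
0.12 0.005 31 [0.0132 0.0158 0.0174]
0.12 0.012 36 [0.0126 0.0146 0.0164]
0 -0.005 32 [0.0171 0.0196 0.0206]
0 0.005 39 [0.0178 0.0199 0.0209]
0 0.012 46 [0.017  0.0197 0.0215]
-0.12 -0.005 35 [0.0231 0.0249 0.0272]
-0.12 0.005 48 [0.0234 0.0255 0.0273]
-0.12 0.012 54 [0.0235 0.0255 0.0281]
```

Run:
```python
from h import *
f=dict(np.load("pics/scene0.npz"))
R=np.array([[.9974,.0715],[-.0715,.9974]]); o=np.array([.6546,-.0738])
for n,uv,h in [("orange",(332,194),.01),("black",(402,256),.007),("spoon",(281,149),.005),("spoon2",(247,161),.005)]:
    p=plane(f,uv,h)[0]; print(n,p.round(3),"rack",(R.T.T@(p[:2]-o)*np.array([1,1])).round(3), (np.array([[.9974,-.0715],[.0715,.9974]])@(p[:2]-o)).round(3))
```

```text
orange [0.361 0.08  0.01 ] rack [-0.282  0.174] [-0.304  0.132]
black [0.468 0.359 0.007] rack [-0.155  0.445] [-0.217  0.418]
spoon [ 0.257 -0.175  0.005] rack [-0.404 -0.073] [-0.389 -0.129]
spoon2 [ 0.374 -0.24   0.005] rack [-0.292 -0.145] [-0.268 -0.186]
```

>>> drive_tool(
  travel=[
    [0.05,-0.2,0],
    [0.05,-0.2,0],
    [0.05,-0.2,0],
    [0.05,-0.2,0],
    [0.389,-0.517,0],
    [0.389,-0.517,0],
    [0.389,-0.517,0],
    [0.389,-0.517,0],
    [0.389,-0.517,0],
    [0.389,-0.517,0],
    [0.389,-0.517,0],
    [0.389,-0.517,0],
    [0.389,-0.517,0],
    [0.389,-0.517,-0.15],
    [0.389,-0.517,-0.15],
    [0.389,-0.517,-0.15],
    [0.389,-0.517,-0.15],
  ],
  rotation=[
    [0,0,0],
    [0,0,0],
    [0,0,-0.1],
    [0,0,-0.2],
    [0,0,-0.35],
    [0,0,-0.5],
    [0,0,-0.65],
    [0,0,-0.8],
    [0,0,-0.95],
    [0,0,-1.1],
    [0,0,-1.25],
    [0,0,-1.386],
    [0,0,-1.386],
    [0,0,-1.386],
    [0,0,-1.386],
    [0,0,-1.386],
    [0,0,-1.386],
  ],
  fingers=[0.06,0.06,0.06,0.06,0.06,0.06,0.06,0.06,0.06,0.06,0.06,0.06,0.06,0.06,0.06,0.06,0.06],
)

```text
t: 1.8
eef_pos: [0.5347, 0.0627, 0.0742]
tool_rot: [-3.127, 0.001, 1.499]
contact_force: [-0.9, -0.1, -0.8]
finger_gap: 0.0601
grip_force: 0.0
```

>>> drive_tool(
  travel=[
    [0,0,-0.03],
    [0,0,-0.03],
    [0,0,-0.03],
  ],
  rotation=[
    [0,0,0],
    [0,0,0],
    [0,0,0],
  ],
  fingers=[0.06,0.06,0.06],
)

```text
t: 2.1
eef_pos: [0.5412, 0.0637, 0.0543]
tool_rot: [3.141, -0.0, 1.5]
contact_force: [-0.0, -0.7, 0.6]
finger_gap: 0.0599
grip_force: 0.0
```

Run:
```python
from station import *
import cv2
f=grab_frame("side"); cv2.imwrite("pics/s1.png",cv2.resize(f["image"][110:310,170:430,::-1],(780,600)))
s=status.get_state();print(s["t"],s["eef_pos"],s["tool_rot"])
```

```text
2.15 [0.54200968 0.06374785 0.05508509] [ 3.13918543e+00 -2.35933507e-04  1.50014627e+00]
```

View pics/s1.png

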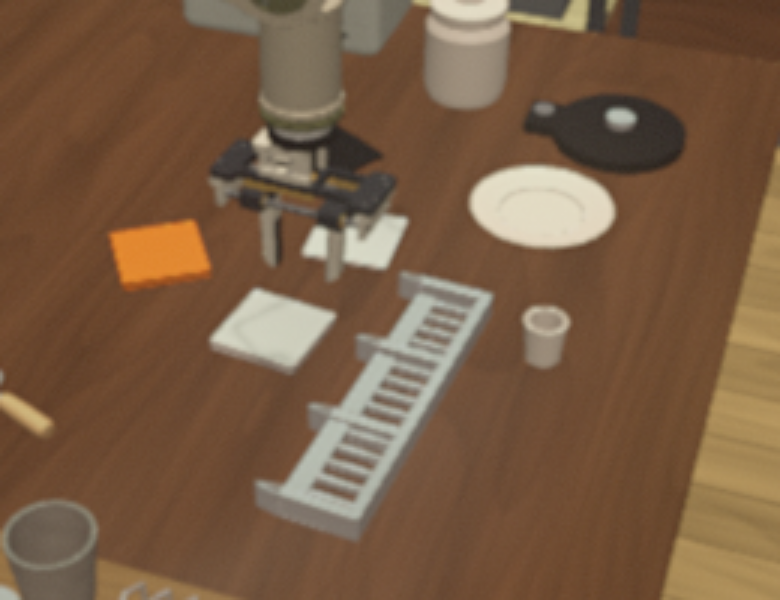

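>>> drive_tool(
  travel=[
    [0,0,-0.02],
    [0,0,-0.036],
    [0,0,-0.036],
    [0,0,-0.036],
    [-0.0007,-0.01,-0.036],
    [-0.0014,-0.02,-0.036],
    [-0.0021,-0.03,-0.036],
    [-0.0029,-0.04,-0.036],
    [-0.0036,-0.05,-0.036],
    [-0.0043,-0.06,-0.036],
    [-0.005,-0.07,-0.036],
    [-0.0057,-0.08,-0.036],
    [-0.0064,-0.09,-0.036],
    [-0.0072,-0.1,-0.036],
    [-0.0079,-0.11,-0.036],
    [-0.0086,-0.12,-0.036],
    [-0.0093,-0.13,-0.036],
    [-0.01,-0.138,-0.036],
    [-0.0105,-0.144,-0.036],
    [-0.0108,-0.148,-0.036],
  ],
  rotation=[
    [0,0,0],
    [0,0,0],
    [0,0,0],
    [0,0,0],
    [0,0,0],
    [0,0,0],
    [0,0,0],
    [0,0,0],
    [0,0,0],
    [0,0,0],
    [0,0,0],
    [0,0,0],
    [0,0,0],
    [0,0,0],
    [0,0,0],
    [0,0,0],
    [0,0,0],
    [0,0,0],
    [0,0,0],
    [0,0,0],
  ],
  fingers=[0.06,0.06,0.06,0.06,0.06,0.06,0.06,0.06,0.06,0.06,0.06,0.06,0.06,0.06,0.06,0.06,0.06,0.06,0.06,0.06],
)

```text
t: 4.15
eef_pos: [0.5298, -0.0851, 0.0166]
tool_rot: [-3.141, -0.0, 1.499]
contact_force: [0.2, 3.3, 1.6]
finger_gap: 0.0601
grip_force: 1.3
```

```bash
cat > look.py <<'E'
# pose of white coasters in rack frame from scene/side views
from h import *
from station import *
R=np.array([[.9974,-.0715],[.0715,.9974]]); o=np.array([.6546,-.0738])
s=status.get_state(); print("t",s["t"],"tool",s["eef_pos"].round(4),"rack",(R@(s["eef_pos"][:2]-o)).round(4),"yaw",s["tool_rot"].round(3),"F",s["contact_force"].round(1))
def look(n,name=None):
    f=grab_frame(n); P=pts(f); hsv=cv2.cvtColor(f["image"],cv2.COLOR_RGB2HSV)
    if name: cv2.imwrite(name,f["image"][:,:,::-1])
    q=(P[...,:2]-o)@R.T
    m=((hsv[...,1]<90)&(hsv[...,2]>110)&(q[...,0]>-.25)&(q[...,0]<.1)&(abs(q[...,1])<.35)&(P[...,2]<.022)).astype(np.uint8)
    k,l,st,c=cv2.connectedComponentsWithStats(m)
    for i in range(1,k):
        if st[i,4]<250: continue
        cs,_=cv2.findContours((l==i).astype(np.uint8),0,1); ct=max(cs,key=cv2.contourArea)[:,0]
        W=((plane(f,ct,.008)[:,:2]-o)@R.T*1000).astype(np.float32); r=cv2.minAreaRect(W)
        print(n,st[i,4],np.round(r[0],1),np.round(r[1],1),round(r[2],1))
E
python3 -c "
from look import *
look('scene');look('side')"
```

```text
t 4.15 tool [ 0.5298 -0.0851  0.0166] rack [-0.1236 -0.0202] yaw [-3.141 -0.     1.499] F [0.2 3.3 1.6]
scene 596 [  8.9 -16.6] [118.9  98.1] 89.5
scene 470 [73.8 12.8] [120.7 383.1] 17.7
scene 632 [  8.6 106.1] [ 97.7 121.2] 0.1
scene 1109 [-112.4  259.1] [107.5 105.2] 7.5
scene 510 [ 44.8 328.7] [109.9  44.5] 0.2
side 575 [-113.5  252.8] [107.3 115.1] 8.8
side 1318 [18.7 11.3] [121.2 413.7] 1.1
side 927 [-126.1  -60. ] [110.  155.8] 0.3
```

>>> drive_tool(
  travel=[
    [-0.0005,-0.007,0],
    [-0.001,-0.014,0],
    [-0.0015,-0.021,0],
    [-0.002,-0.028,0],
    [-0.0025,-0.034,0],
    [-0.0028,-0.039,0],
    [-0.003,-0.0415,0],
    [-0.003,-0.0415,0],
    [-0.003,-0.0415,0],
    [-0.002,-0.0315,0],
    [-0.002,-0.0315,0.05],
    [-0.002,-0.0315,0.05],
  ],
  rotation=[
    [0,0,0],
    [0,0,0],
    [0,0,0],
    [0,0,0],
    [0,0,0],
    [0,0,0],
    [0,0,0],
    [0,0,0],
    [0,0,0],
    [0,0,0],
    [0,0,0],
    [0,0,0],
  ],
  fingers=[0.06,0.06,0.06,0.06,0.06,0.06,0.06,0.06,0.06,0.06,0.06,0.06],
)

```text
t: 5.45
eef_pos: [0.532, -0.1162, 0.0726]
tool_rot: [3.133, 0.002, 1.501]
contact_force: [2.1, -1.1, 1.2]
finger_gap: 0.0601
grip_force: 0.0
```

```bash
python3 -c "
from look import *
look('scene');look('side','pics/s2.png')
f=cv2.imread('pics/s2.png');cv2.imwrite('pics/s2c.png',cv2.resize(f[130:310,190:430],(800,600)))"
```

```text
t 5.45 tool [ 0.532  -0.1162  0.0726] rack [-0.1193 -0.051 ] yaw [3.133e+00 2.000e-03 1.501e+00] F [ 2.1 -1.1  1.2]
scene 532 [-125.  -120.2] [107.5 110. ] 89.3
scene 602 [  8.9 -16.6] [118.9  98.1] 89.5
scene 467 [74.2 13. ] [120.7 383. ] 17.8
scene 1115 [-112.4  259.1] [107.5 105.3] 7.5
scene 621 [ 13.1 111.9] [ 88.8 109.7] 0.1
scene 506 [ 43.9 329.2] [ 45.3 111.5] 89.7
side 558 [-114.7  253.4] [108.5 116.2] 7.9
side 1062 [10.6 20.4] [ 99.1 351.8] 0.0
side 954 [-125.8 -120.9] [109.9 116. ] 0.3
```

View pics/s2c.png

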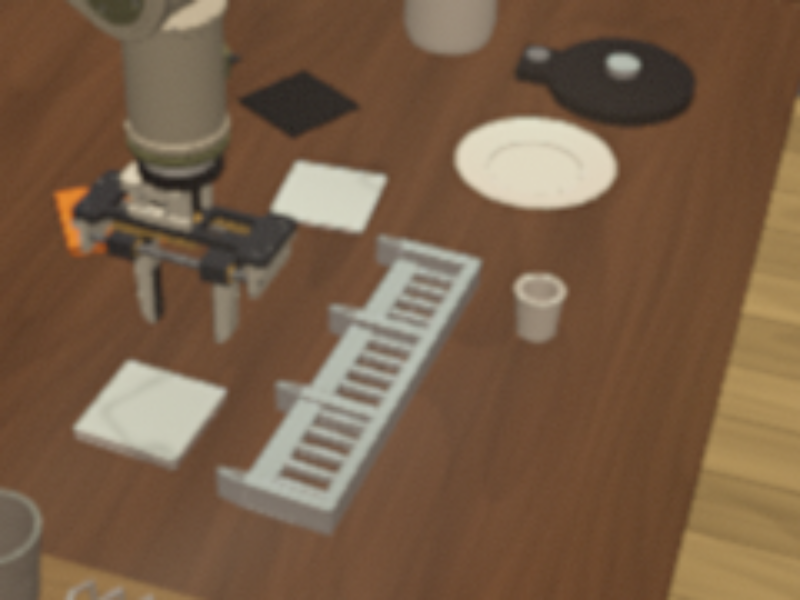

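>>> drive_tool(
  travel=[
    [-0.02,-0.02,0.02],
    [-0.04,-0.03,0.02],
    [-0.06,-0.05,0.02],
    [-0.08,-0.063,0.02],
    [-0.0805,-0.0634,0.02],
    [-0.0805,-0.0634,0.02],
    [-0.0805,-0.0634,0.02],
    [-0.0805,-0.0634,0.02],
    [-0.0805,-0.0634,0.02],
    [-0.0805,-0.0634,0.02],
    [-0.0805,-0.0634,0.0],
    [-0.0805,-0.0634,-0.02],
    [-0.0805,-0.0634,-0.02],
    [-0.0805,-0.0634,-0.02],
  ],
  rotation=[
    [0,0,0.14],
    [0,0,0.28],
    [0,0,0.42],
    [0,0,0.56],
    [0,0,0.7],
    [0,0,0.84],
    [0,0,0.98],
    [0,0,1.12],
    [0,0,1.26],
    [0,0,1.4],
    [0,0,1.54],
    [0,0,1.57],
    [0,0,1.57],
    [0,0,1.57],
  ],
  fingers=[0.06,0.06,0.06,0.06,0.06,0.06,0.06,0.06,0.06,0.06,0.06,0.06,0.06,0.06],
)

```text
t: 6.95
eef_pos: [0.4465, -0.1786, 0.0457]
tool_rot: [3.14, -0.002, 3.069]
contact_force: [0.1, -0.1, -0.5]
finger_gap: 0.0598
grip_force: 0.0
```

```bash
python3 -c "
from look import *"
```

```text
t 6.95 tool [ 0.4465 -0.1786  0.0457] rack [-0.2    -0.1194] yaw [ 3.140e+00 -2.000e-03  3.069e+00] F [ 0.1 -0.1 -0.5]
```

>>> drive_tool(
  travel=[
    [0,0,-0.02],
    [0,0,-0.028],
    [0,0,-0.028],
    [0.01,-0.0007,-0.028],
    [0.02,-0.0014,-0.028],
    [0.03,-0.0021,-0.028],
    [0.04,-0.0029,-0.028],
    [0.05,-0.0036,-0.028],
    [0.06,-0.0043,-0.028],
    [0.07,-0.005,-0.028],
    [0.08,-0.0057,-0.028],
    [0.085,-0.0061,-0.028],
    [0.09,-0.0064,-0.028],
    [0.095,-0.0068,-0.028],
    [0.1,-0.0072,-0.028],
    [0.105,-0.0075,-0.028],
    [0.11,-0.0079,-0.028],
    [0.115,-0.0082,-0.028],
    [0.12,-0.0086,-0.028],
    [0.12,-0.0086,-0.028],
  ],
  rotation=[
    [0,0,0],
    [0,0,0],
    [0,0,0],
    [0,0,0],
    [0,0,0],
    [0,0,0],
    [0,0,0],
    [0,0,0],
    [0,0,0],
    [0,0,0],
    [0,0,0],
    [0,0,0],
    [0,0,0],
    [0,0,0],
    [0,0,0],
    [0,0,0],
    [0,0,0],
    [0,0,0],
    [0,0,0],
    [0,0,0],
  ],
  fingers=[0.06,0.06,0.06,0.06,0.06,0.06,0.06,0.06,0.06,0.06,0.06,0.06,0.06,0.06,0.06,0.06,0.06,0.06,0.06,0.06],
)

```text
t: 8.95
eef_pos: [0.5685, -0.1881, 0.0188]
tool_rot: [-3.141, 0.001, 3.07]
contact_force: [0.3, -1.4, 0.6]
finger_gap: 0.0597
grip_force: 0.0
```

```bash
python3 -c "
from look import *"
```

```text
t 8.95 tool [ 0.5685 -0.1881  0.0188] rack [-0.0777 -0.1202] yaw [-3.141e+00  1.000e-03  3.070e+00] F [ 0.3 -1.4  0.6]
```

>>> drive_tool(
  travel=[
    [0.004,-0.0003,0],
    [0.008,-0.0006,0],
    [0.012,-0.0009,0],
    [0.016,-0.0011,0],
    [0.02,-0.0014,0],
    [0.024,-0.0017,0],
    [0.028,-0.002,0],
    [0.031,-0.0022,0],
    [0.033,-0.0024,0],
    [0.035,-0.0025,0],
    [0.036,-0.0026,0],
    [0.036,-0.0026,0],
  ],
  rotation=[
    [0,0,0],
    [0,0,0],
    [0,0,0],
    [0,0,0],
    [0,0,0],
    [0,0,0],
    [0,0,0],
    [0,0,0],
    [0,0,0],
    [0,0,0],
    [0,0,0],
    [0,0,0],
  ],
  fingers=[0.06,0.06,0.06,0.06,0.06,0.06,0.06,0.06,0.06,0.06,0.06,0.06],
)

```text
t: 10.15
eef_pos: [0.6035, -0.1906, 0.0186]
tool_rot: [-3.142, -0.0, 3.07]
contact_force: [-3.2, 0.0, 1.5]
finger_gap: 0.06
grip_force: 1.3
```

>>> drive_tool(
  travel=[
    [0.001,0,0],
    [0.002,0,0],
    [0.002,0,0],
  ],
  rotation=[
    [0,0,0],
    [0,0,0],
    [0,0,0],
  ],
  fingers=[0.06,0.06,0.06],
)

```text
t: 10.45
eef_pos: [0.6037, -0.1906, 0.0186]
tool_rot: [3.141, -0.004, 3.07]
contact_force: [-11.9, 0.7, 9.6]
finger_gap: 0.0598
grip_force: 6.1
```

```bash
python3 -c "
from look import *"
```

```text
t 10.45 tool [ 0.6037 -0.1906  0.0186] rack [-0.0424 -0.1202] yaw [ 3.141 -0.004  3.07 ] F [-11.9   0.7   9.6]
```

>>> drive_tool(
  travel=[
    [-0.01,0.0007,0],
    [-0.03,0.002,0],
    [-0.03,0.002,0.04],
    [-0.08,0.005,0.08],
    [-0.08,0.005,0.08],
    [-0.08,0.005,0.08],
  ],
  rotation=[
    [0,0,0],
    [0,0,0],
    [0,0,0],
    [0,0,0],
    [0,0,0],
    [0,0,0],
  ],
  fingers=[0.06,0.06,0.06,0.06,0.06,0.06],
)

```text
t: 11.05
eef_pos: [0.5263, -0.1863, 0.1011]
tool_rot: [-3.14, 0.005, 3.069]
contact_force: [0.8, -0.3, 0.6]
finger_gap: 0.0602
grip_force: 0.0
```

```bash
python3 -c "
from look import *
look('scene');look('side','pics/s3.png')
f=cv2.imread('pics/s3.png');cv2.imwrite('pics/s3c.png',cv2.resize(f[200:290,250:370],(800,600),interpolation=cv2.INTER_CUBIC))
f=grab_frame('wrist');cv2.imwrite('pics/w3.png',f['image'][:,:,::-1]);print(f['mtx'],f['mount'].round(4))
np.savez('pics/w3.npz',**f)"
```

```text
t 11.05 tool [ 0.5263 -0.1863  0.1011] rack [-0.12   -0.1214] yaw [-3.14   0.005  3.069] F [ 0.8 -0.3  0.6]
scene 1174 [  8.6 -73.3] [ 98.4 232.8] 0.1
scene 479 [73.8 12.8] [120.7 383.1] 17.7
scene 634 [  8.6 106.1] [ 97.7 121.2] 0.1
scene 1113 [-112.4  259.1] [107.5 105.3] 7.5
scene 505 [ 45.5 328.6] [110.4  44.9] 1.1
side 574 [-113.8  253. ] [106.7 115.6] 8.8
side 1265 [11.9 29. ] [101.9 378.2] 0.0
[[325.1922621    0.         278.04523546]
 [  0.         325.1922621  208.7520839 ]
 [  0.           0.           1.        ]] [[ 3.000e-04 -9.623e-01 -2.722e-01  7.680e-02]
 [ 1.000e+00  3.000e-04 -2.000e-04  8.000e-04]
 [ 2.000e-04 -2.722e-01  9.623e-01 -1.517e-01]
 [ 0.000e+00  0.000e+00  0.000e+00  1.000e+00]]
```

View pics/s3c.png

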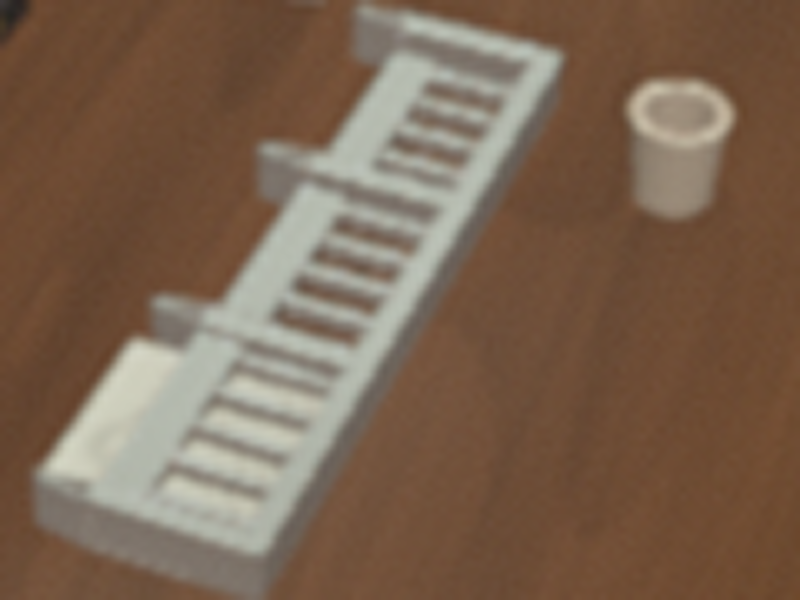

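View pics/w3.png

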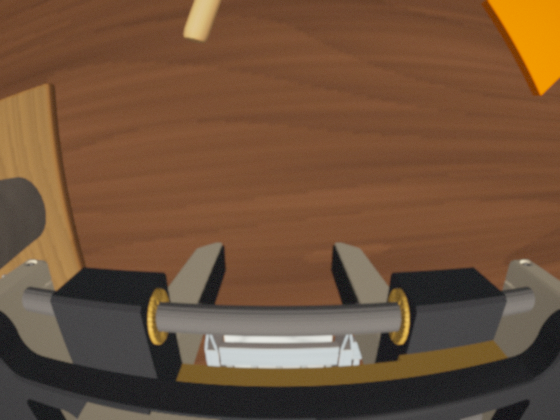

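```bash
python3 -c "
from look import *
for n in ('scene','side'):
  f=grab_frame(n); P=pts(f)
  t=-.0022 if n=='scene' else -.0012
  q=(P[...,:2]-o)@R.T; z=P[...,2]-t
  g=cv2.cvtColor(f['image'],cv2.COLOR_RGB2GRAY).astype(np.float32)
  # brightness profile along rack x at y offsets, sampled on planes
  def prof(y0,h,xs):
    out=[]
    for y in np.arange(y0-.03,y0+.031,.005):
      W=(np.c_[xs,np.full(len(xs),y)]@R)+o
      p=(np.c_[W,np.full(len(xs),h+t)]-f['pose'][:3,3])@f['pose'][:3,:3]
      uv=(p[:,:2]/p[:,2:])*f['mtx'][0,0]+f['mtx'][:2,2]
      out.append(cv2.remap(g,uv[:,0].astype(np.float32)[None],uv[:,1].astype(np.float32)[None],cv2.INTER_LINEAR)[0])
    return np.mean(out,0)
  xs=np.arange(-.045,.08,.001)
  def edge(y0,h,lo,hi,s=1):
    p=prof(y0,h,xs); d=np.gradient(p)*s; m=(xs>lo)&(xs<hi); i=np.argmax(np.where(m,d,-9)); return xs[i].round(4)
  print(n,'coaster rear',edge(-.12,.013,-.044,-.015),'strip front R',edge(-.12,.0255,-.012,.012,1),edge(-.12,.0255,-.012,.012,-1),'mid',edge(0,.0195,-.012,.012),'left',edge(.12,.0145,-.012,.012))
  p=[edge(y,.030,.07,.095,-1) for y in (-.12,0,.12)]; print('back edge',p)
  if n=='side': print(prof(-.12,.013,np.arange(.03,.08,.002)).round(0)); print(prof(-.12,.0255,np.arange(.03,.09,.002)).round(0))
"
```

```text
t 11.2 tool [ 0.5259 -0.1855  0.098 ] rack [-0.1204 -0.1207] yaw [3.141 0.    3.07 ] F [ 0.6 -0.3 -0.4]
scene coaster rear -0.035 strip front R 0.008 -0.001 mid -0.004 left -0.005
back edge [np.float64(0.079), np.float64(0.079), np.float64(0.079)]
side coaster rear -0.035 strip front R 0.007 -0.004 mid -0.005 left -0.005
back edge [np.float64(0.079), np.float64(0.079), np.float64(0.079)]
[171. 171. 171. 169. 170. 171. 170. 170. 169. 169. 169. 169. 168. 167.
 168. 170. 173. 176. 177. 177. 170. 153. 129. 109. 101.]
[172. 171. 171. 171. 172. 171. 171. 170. 171. 171. 169. 169. 170. 170.
 169. 167. 167. 169. 172. 176. 178. 178. 174. 161. 138. 115. 103. 101.
  99.  97.]
```

```bash
python3 -c "
from look import *
f=dict(np.load('pics/scene0.npz')); print(plane(f,(473,312),.08), plane(f,[(402,240),(402,273),(377,254),(427,258)],.007).round(3))
f=dict(np.load('pics/side0.npz')); print(plane(f,(325,127),.08))"
```

```text
t 11.3 tool [ 0.5255 -0.1853  0.0974] rack [-0.1208 -0.1205] yaw [ 3.141e+00 -1.000e-03  3.070e+00] F [-0.3  0.1  1. ]
[[0.59197474 0.56940874 0.08      ]] [[0.414 0.337 0.007]
 [0.523 0.38  0.007]
 [0.5   0.296 0.007]
 [0.437 0.421 0.007]]
[[0.58970223 0.53103308 0.08      ]]
```

>>> drive_tool(
  travel=[
    [0,0.03,0.03],
    [0,0.08,0.05],
    [0.01,0.13,0.05],
    [0.01,0.18,0.05],
    [0.02,0.23,0.05],
    [0.02,0.28,0.05],
    [0.03,0.33,0.05],
    [0.03,0.38,0.05],
    [0.04,0.43,0.05],
    [0.04,0.45,0.05],
    [0.04,0.45,0.05],
    [0.04,0.45,0.05],
    [0.04,0.45,0.0],
    [0.04,0.45,-0.04],
    [0.04,0.45,-0.04],
    [0.04,0.45,-0.04],
  ],
  rotation=[
    [0,0,-0.14],
    [0,0,-0.28],
    [0,0,-0.42],
    [0,0,-0.56],
    [0,0,-0.7],
    [0,0,-0.84],
    [0,0,-0.98],
    [0,0,-1.12],
    [0,0,-1.26],
    [0,0,-1.4],
    [0,0,-1.54],
    [0,0,-1.57],
    [0,0,-1.57],
    [0,0,-1.57],
    [0,0,-1.57],
    [0,0,-1.57],
  ],
  fingers=[0.06,0.06,0.06,0.06,0.06,0.06,0.06,0.06,0.06,0.06,0.06,0.06,0.06,0.06,0.06,0.06],
)

```text
t: 12.9
eef_pos: [0.5646, 0.2642, 0.0574]
tool_rot: [-3.138, 0.001, 1.5]
contact_force: [-0.4, 1.0, 1.0]
finger_gap: 0.0601
grip_force: 0.0
```

```bash
python3 -c "
from look import *
look('scene');look('side')"
```

```text
t 12.9 tool [0.5646 0.2642 0.0574] rack [-0.114   0.3307] yaw [-3.138e+00  1.000e-03  1.500e+00] F [-0.4  1.   1. ]
scene 847 [  6.2 -74.7] [250.2  92.1] 78.0
scene 325 [  29.7 -131.7] [107.3  58.6] 88.5
scene 476 [73.  11.2] [120.9 385.1] 17.3
scene 767 [-112.4  259.2] [107.4 105.3] 7.5
scene 626 [ 11.6 110.8] [ 91.8 111.9] 0.1
scene 502 [ 44.8 328.6] [109.   45.1] 1.2
side 577 [-114.1  253.5] [107.3 116.2] 7.9
side 1289 [12.5 28.8] [378.8 104. ] 89.5
side 335 [ 24.5 -65.7] [258.7 116.9] 89.8
side 271 [  31.7 -100.3] [ 56.9 106.6] 0.4
```

>>> drive_tool(
  travel=[
    [0,0,-0.02],
    [0,0,-0.041],
    [0,0,-0.041],
    [-0.0007,-0.01,-0.041],
    [-0.0014,-0.02,-0.041],
    [-0.0021,-0.03,-0.041],
    [-0.0029,-0.04,-0.041],
    [-0.0036,-0.05,-0.041],
    [-0.0043,-0.06,-0.041],
    [-0.005,-0.07,-0.041],
    [-0.0057,-0.08,-0.041],
    [-0.0064,-0.09,-0.041],
    [-0.0072,-0.1,-0.041],
    [-0.0079,-0.11,-0.041],
    [-0.0086,-0.12,-0.041],
    [-0.0093,-0.13,-0.041],
    [-0.01,-0.14,-0.041],
    [-0.0107,-0.15,-0.041],
    [-0.0112,-0.157,-0.041],
    [-0.0115,-0.16,-0.041],
  ],
  rotation=[
    [0,0,0],
    [0,0,0],
    [0,0,0],
    [0,0,0],
    [0,0,0],
    [0,0,0],
    [0,0,0],
    [0,0,0],
    [0,0,0],
    [0,0,0],
    [0,0,0],
    [0,0,0],
    [0,0,0],
    [0,0,0],
    [0,0,0],
    [0,0,0],
    [0,0,0],
    [0,0,0],
    [0,0,0],
    [0,0,0],
  ],
  fingers=[0.06,0.06,0.06,0.06,0.06,0.06,0.06,0.06,0.06,0.06,0.06,0.06,0.06,0.06,0.06,0.06,0.06,0.06,0.06,0.06],
)

```text
t: 15.0
eef_pos: [0.5539, 0.1035, 0.0175]
tool_rot: [-3.141, 0.0, 1.499]
contact_force: [-0.4, 0.1, 0.5]
finger_gap: 0.06
grip_force: 0.5
```

```bash
python3 -c "
from look import *
look('scene');look('side')"
```

```text
t 15.0 tool [0.5539 0.1035 0.0175] rack [-0.1131  0.1696] yaw [-3.141  0.     1.499] F [-0.4  0.1  0.5]
scene 1169 [  8.6 -73.3] [ 98.4 232.8] 0.1
scene 327 [-119.6  119.4] [118.2 107.3] 89.8
scene 480 [74.2 13. ] [120.7 383. ] 17.8
scene 634 [  8.6 106.1] [ 97.7 121.2] 0.1
scene 508 [ 43.8 329.1] [ 44.9 111.5] 89.4
side 712 [-121.9  142.7] [108.2 184.4] 0.2
side 1279 [13.9 29.1] [106.3 378. ] 0.2
side 302 [ 24.4 -88.6] [212.7 116.9] 89.8
```

>>> drive_tool(
  travel=[
    [-0.0007,-0.01,0],
    [-0.0014,-0.02,0],
    [-0.0021,-0.03,0],
    [-0.0029,-0.04,0],
    [-0.0036,-0.05,0],
    [-0.0043,-0.06,0],
    [-0.005,-0.07,0],
    [-0.0057,-0.08,0],
    [-0.0064,-0.09,0],
    [-0.007,-0.097,0],
    [-0.0074,-0.103,0],
    [-0.0077,-0.108,0],
    [-0.0079,-0.111,0],
    [-0.008,-0.112,0],
    [-0.008,-0.112,0],
    [-0.0073,-0.102,0],
    [-0.0073,-0.102,0],
    [-0.0073,-0.102,0.05],
    [-0.0073,-0.102,0.07],
    [-0.0073,-0.102,0.07],
  ],
  rotation=[
    [0,0,0],
    [0,0,0],
    [0,0,0],
    [0,0,0],
    [0,0,0],
    [0,0,0],
    [0,0,0],
    [0,0,0],
    [0,0,0],
    [0,0,0],
    [0,0,0],
    [0,0,0],
    [0,0,0],
    [0,0,0],
    [0,0,0],
    [0,0,0],
    [0,0,0],
    [0,0,0],
    [0,0,0],
    [0,0,0],
  ],
  fingers=[0.06,0.06,0.06,0.06,0.06,0.06,0.06,0.06,0.06,0.06,0.06,0.06,0.06,0.06,0.06,0.06,0.06,0.06,0.06,0.06],
)

```text
t: 17.1
eef_pos: [0.5498, 0.0026, 0.092]
tool_rot: [3.134, 0.0, 1.501]
contact_force: [1.0, 0.3, 0.4]
finger_gap: 0.0597
grip_force: 0.0
```

```bash
python3 -c "
from look import *
look('scene');look('side')"
```

```text
t 17.1 tool [0.5498 0.0026 0.092 ] rack [-0.11    0.0687] yaw [3.134 0.    1.501] F [1.  0.3 0.4]
scene 842 [  6.5 -73. ] [246.6  92.1] 78.0
scene 637 [-120.2    1.5] [108.3 107.5] 0.4
scene 317 [  28.2 -131.7] [ 59.5 107.5] 0.1
scene 470 [73.8 12.8] [120.7 383.1] 17.7
scene 639 [  8.6 106.1] [ 97.7 121.2] 0.1
scene 497 [ 46.6 328.4] [106.8  44.3] 0.6
side 1285 [12.5 28.8] [378.8 104. ] 89.5
side 775 [-121.3   -4.1] [107.9 112. ] 0.0
side 316 [ 24.1 -81.2] [117.5 227.9] 0.3
```

>>> drive_tool(
  travel=[
    [-0.02,-0.02,0],
    [-0.04,-0.03,0],
    [-0.06,-0.05,0],
    [-0.08,-0.06,0],
    [-0.089,-0.062,0],
    [-0.089,-0.062,0],
    [-0.089,-0.062,0],
    [-0.089,-0.062,0],
    [-0.089,-0.062,0],
    [-0.089,-0.062,0],
    [-0.089,-0.062,0],
    [-0.089,-0.062,-0.04],
    [-0.089,-0.062,-0.04],
    [-0.089,-0.062,-0.04],
    [-0.089,-0.062,-0.04],
  ],
  rotation=[
    [0,0,0.14],
    [0,0,0.28],
    [0,0,0.42],
    [0,0,0.56],
    [0,0,0.7],
    [0,0,0.84],
    [0,0,0.98],
    [0,0,1.12],
    [0,0,1.26],
    [0,0,1.4],
    [0,0,1.54],
    [0,0,1.57],
    [0,0,1.57],
    [0,0,1.57],
    [0,0,1.57],
  ],
  fingers=[0.06,0.06,0.06,0.06,0.06,0.06,0.06,0.06,0.06,0.06,0.06,0.06,0.06,0.06,0.06],
)

```text
t: 18.7
eef_pos: [0.4578, -0.0596, 0.0482]
tool_rot: [3.142, -0.0, 3.069]
contact_force: [-0.5, -0.2, 0.1]
finger_gap: 0.0599
grip_force: 0.0
```

```bash
python3 -c "
from look import *"
```

```text
t 18.7 tool [ 0.4578 -0.0596  0.0482] rack [-1.973e-01  1.000e-04] yaw [ 3.142 -0.     3.069] F [-0.5 -0.2  0.1]
```

>>> drive_tool(
  travel=[
    [0,0,-0.02],
    [0,0,-0.031],
    [0,0,-0.031],
    [0.01,-0.0007,-0.031],
    [0.02,-0.0014,-0.031],
    [0.03,-0.0021,-0.031],
    [0.04,-0.0029,-0.031],
    [0.05,-0.0036,-0.031],
    [0.06,-0.0043,-0.031],
    [0.07,-0.005,-0.031],
    [0.078,-0.0056,-0.031],
    [0.084,-0.006,-0.031],
    [0.089,-0.0064,-0.031],
    [0.094,-0.0067,-0.031],
    [0.099,-0.0071,-0.031],
    [0.104,-0.0074,-0.031],
    [0.109,-0.0078,-0.031],
    [0.114,-0.0082,-0.031],
    [0.119,-0.0085,-0.031],
    [0.119,-0.0085,-0.031],
  ],
  rotation=[
    [0,0,0],
    [0,0,0],
    [0,0,0],
    [0,0,0],
    [0,0,0],
    [0,0,0],
    [0,0,0],
    [0,0,0],
    [0,0,0],
    [0,0,0],
    [0,0,0],
    [0,0,0],
    [0,0,0],
    [0,0,0],
    [0,0,0],
    [0,0,0],
    [0,0,0],
    [0,0,0],
    [0,0,0],
    [0,0,0],
  ],
  fingers=[0.06,0.06,0.06,0.06,0.06,0.06,0.06,0.06,0.06,0.06,0.06,0.06,0.06,0.06,0.06,0.06,0.06,0.06,0.06,0.06],
)

```text
t: 20.7
eef_pos: [0.5776, -0.0682, 0.0169]
tool_rot: [-3.141, 0.001, 3.07]
contact_force: [-0.5, 0.5, 0.1]
finger_gap: 0.0596
grip_force: 0.0
```

```bash
python3 -c "
from look import *"
```

```text
t 20.7 tool [ 0.5776 -0.0682  0.0169] rack [-0.0772  0.    ] yaw [-3.141e+00  1.000e-03  3.070e+00] F [-0.5  0.5  0.1]
```

>>> drive_tool(
  travel=[
    [0.004,-0.0003,0],
    [0.008,-0.0006,0],
    [0.012,-0.0009,0],
    [0.016,-0.0011,0],
    [0.02,-0.0014,0],
    [0.024,-0.0017,0],
    [0.027,-0.0019,0],
    [0.03,-0.0021,0],
    [0.032,-0.0023,0],
    [0.034,-0.0024,0],
    [0.035,-0.0025,0],
    [0.036,-0.0025,0],
    [0.036,-0.0025,0],
  ],
  rotation=[
    [0,0,0],
    [0,0,0],
    [0,0,0],
    [0,0,0],
    [0,0,0],
    [0,0,0],
    [0,0,0],
    [0,0,0],
    [0,0,0],
    [0,0,0],
    [0,0,0],
    [0,0,0],
    [0,0,0],
  ],
  fingers=[0.06,0.06,0.06,0.06,0.06,0.06,0.06,0.06,0.06,0.06,0.06,0.06,0.06],
)

```text
t: 22.0
eef_pos: [0.6119, -0.0706, 0.0166]
tool_rot: [-3.141, -0.002, 3.07]
contact_force: [-5.3, 0.4, 3.6]
finger_gap: 0.0597
grip_force: 2.6
```

>>> drive_tool(
  travel=[
    [0.001,0,0],
    [0.0015,0,0],
    [0.0015,0,0],
  ],
  rotation=[
    [0,0,0],
    [0,0,0],
    [0,0,0],
  ],
  fingers=[0.06,0.06,0.06],
)

```text
t: 22.3
eef_pos: [0.6121, -0.0706, 0.0165]
tool_rot: [-3.141, -0.005, 3.07]
contact_force: [-12.8, -0.7, 9.3]
finger_gap: 0.0599
grip_force: 5.9
```

```bash
python3 -c "
from look import *"
```

```text
t 22.3 tool [ 0.6121 -0.0706  0.0165] rack [-0.0426  0.0001] yaw [-3.141 -0.005  3.07 ] F [-12.8  -0.7   9.3]
```

Solid stop at the same depth as the thick coaster. I'll retreat clear and check.

>>> drive_tool(
  travel=[
    [-0.01,0.0007,0],
    [-0.03,0.002,0],
    [-0.03,0.002,0.04],
    [-0.06,0.004,0.09],
    [-0.11,0.007,0.14],
    [-0.13,0.008,0.16],
    [-0.13,0.008,0.16],
    [-0.13,0.008,0.16],
  ],
  rotation=[
    [0,0,0],
    [0,0,0],
    [0,0,0],
    [0,0,0],
    [0,0,0],
    [0,0,0],
    [0,0,0],
    [0,0,0],
  ],
  fingers=[0.06,0.06,0.06,0.06,0.06,0.06,0.06,0.06],
)

```text
t: 23.1
eef_pos: [0.4851, -0.0629, 0.1788]
tool_rot: [-3.141, 0.005, 3.07]
contact_force: [-0.4, -0.5, 0.3]
finger_gap: 0.0601
grip_force: 0.0
```

```bash
python3 -c "
from look import *
look('side','pics/s4.png');look('scene','pics/c4.png')
a=cv2.imread('pics/s4.png')[190:290,245:365];b=cv2.imread('pics/c4.png')[185:285,165:305]
cv2.imwrite('pics/f4.png',np.hstack([cv2.resize(a,(360,300),interpolation=cv2.INTER_CUBIC),cv2.resize(b,(420,300),interpolation=cv2.INTER_CUBIC)]))"
```

```text
t 23.1 tool [ 0.4851 -0.0629  0.1788] rack [-0.1698 -0.0012] yaw [-3.141  0.005  3.07 ] F [-0.4 -0.5  0.3]
side 1413 [12.5 28.8] [378.8 104. ] 89.5
side 313 [ 24.5 -85. ] [220.1 116.9] 89.8
scene 1466 [  8.6 -68.7] [ 98.4 242.1] 0.1
scene 468 [73.3 16.7] [119.7 377.2] 18.1
scene 627 [  9.2 110.8] [ 96.5 111.8] 0.1
scene 501 [ 44.3 328.9] [ 44.1 113.2] 88.8
```

View pics/f4.png

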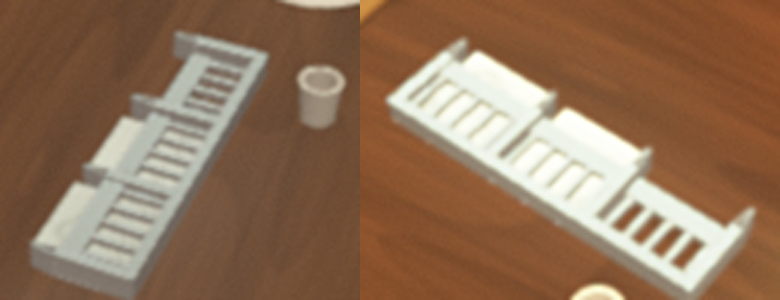

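Both coasters are in: the right and middle slots show white marble under the bars, and each stands out the same amount. The left (lowest) slot is empty.

```bash
python3 -c "
from station import workorder
print(workorder.close_job())"
```

```text
the job is handed in; nothing more can be done
None
```

I pushed the thick coaster home in the right slot (15.5 mm grille) and the thin one home in the middle slot (9.5 mm grille), left the breakfast things and look-alikes alone, and handed the job in at about 23 s.

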